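# Load and lock the battery pack in the charging dock

## Task

Put the battery pack into the charging dock on the reception desk and lock it in: press the dock's push key to release it, so that it springs up and the clamps open, stand the pack fully home in the well, then press the key again so that it stays locked down with the clamps over the pack. Press gently, by feel: the dock must never take more than 25 N. Leave the other things on the desk where they are.

Things in the scene. Friction and masses are not known exactly. Their poses are not given: they have to be found in the camera images.
- dock: charging dock: grey block fixed to the desk, 64 (x) x 200 (y) x 50 tall. Origin on the desk under it; it spans y -105 to +95 of its frame. The pack's well opens upward at x 0, y -45; the black push key stands on its top at x 0, y +62. Rated for 25 N: more on any part of it, key included, breaks it
- well_floor (a point): centre of the well's floor, 18 above the desk, axes as the dock's. The well is 36 (x) x 70 (y), 32 deep, with a 1 mm chamfer at its mouth, which is level with the dock's top, 50 above the desk
- clamp_a (a joint): slide in m of one of two alike steel clamp plates (54 x 20, 5 thick) lying on the dock's top at the two y ends of the well; the key drives both. 0: clear of the well (key up). About 0.0085 (key locked): each covers 7 mm of its end of the well, so a pack can neither enter nor leave. Their upper faces are 55 above the desk
- key_top (a point): centre of the top face (34 x 34) of the push key, a square black block that moves straight down and carries this point: 95 above the desk when up, about 85 when locked down
- key (a joint): key travel in m, down positive: 0 up (clamps open), 0.010 locked; starts locked. Push-push: each press past the click point, then let go, switches it; a shorter press does not. Click point: unseen, 3 to 21 mm below the locked height. Resists 3 to 8 N; just past the click comes a firm stop (from 6 to 9 N, about 10 N per mm). Push slowly until about 12 N, then let go
- pack_center (a point): centre, 40 above the underside, of the black battery pack (80 tall, 0.2 to 0.33 kg) standing loose on the desk, z up. Base 32 (x) x 66 (y) x 30 tall; on it a neck 24 (x) x 34 (y) x 50 tall to grip. Both ends alike: fits the well either way round, its y along the dock's y, 2 mm play each side. Fully home it stands on the well's floor, base top 2 mm below the dock's top
- adapter: bystander, loose: plain black power brick lying flat, 42 x 70 x 32, no neck; like the pack in colour and plan size; origin at the centre of its underside
- stapler: bystander, loose: black stapler, 130 x 34 x 52; origin at the centre of its underside
- mug: bystander, loose: white mug, 80 across, 92 tall; origin at the centre of its underside
- pen_cup: bystander, loose: dark metal cup with three pens, 72 across, 130 tall over the pens; origin at the centre of its underside
- tape: bystander, loose: grey tape dispenser, 55 x 115 x 70; origin at the centre of its underside
- handset: bystander, loose: black cordless phone handset lying on its back, 50 x 155 x 26; origin at the centre of its underside
- stamp: bystander, loose: dark wooden hand stamp standing upright, 40 across, 80 tall; origin at the centre of its underside
Not all that is in view belongs to the job. What is shaped like the dock but pink is not meant. What is shaped like the part that bears pack_center but pink is not meant.

How it is judged:
By the outcome, as a careful person would: the job done as asked, in the order asked, and still so for the second after the job is handed in, with the robot touching nothing.
It also fails if it takes over 67 s, if anything falls off the work surface, if the arm or the gripper's body presses on something with over 40 N, if the wrist force passes 120 N, or if a joint passes its speed limit or range.

## Robot

A 6-joint arm with a two-finger parallel gripper is mounted at the origin on the work surface. World frame = base frame: x ahead of the robot, y to its left, z up, the work surface at z = 0. Lengths are in m, angles in rad, forces in N, time in s.
With the tool pointing down it reaches from about 0.35 to 0.775 m from the base axis. Payload 7.3 kg.
Tool frame: the origin (TCP) lies midway between the tips of the shut fingers; the grasp point (between the pads) lies tcp_to_grasp behind it (tcp_to_grasp is the distance from the TCP to the grasp point, in m); z points along the fingers, y is the direction in which the jaws open and shut (so a half turn about z gives the same grasp; the last joint's range is limited). The gripper opens to 92 mm and grips with 3 to 60 N. Pads are 19 mm wide; open, the fingers measure 130 mm over their backs; the gripper's body (75 mm by 190 mm) begins 47 mm behind the grasp point.
Start: joints at [-1.437, 0.342, 1.524, -0, 1.275, -0.146], TCP at [0.145, -0.505, 0.227] pointing down, gripper open.
Joint ranges: [-2.53, 2.53], [-0.77, 2.02], [0.04, 2.7], [-1, 4.14], [0.28, 2.66], [-3.11, 3.11]. Speed limits (rad/s): [2.57, 2.57, 3.14, 3.14, 3.14, 3.14].

## Interface

Orientations are given as a unit quaternion [w, x, y, z].
In Python, from workcell import * gives the robot as it stands.
- The arm moves only by the tool servo_tool, never from a script. Its argument "moves" is a list that holds one entry, the list of rows, each a list of 4 numbers: the shift along the world's x, y, z in mm, then the turn about the world's z in rad. A call has 1 to 5 rows; each row shifts and turns the pose as measured when the row begins; what a row does not reach is not made up. A row lasts 1/12 s, in which the tool goes at most 41.7 mm and 7.16 degrees, less where a joint would pass 70% of its speed; a pose out of reach is approached as far as the arm can. A call with a gripper value outside its range is refused whole. "claw" is the opening, from 0 (shut) to 1 (fully open), set as the call begins (left out, the last holds). The fingers move at their own pace and stop on an object; "grip_force" is the grip in N (left out, the last holds). Time passes only in rows, so rows that do not move let the fingers close. It gives the time, the measured TCP pose, the force and the opening at its end, in the units of the state.
- observe(): the state, without advancing time (a new reading comes with each control period).
- grab_frame(name): name is "side" or "top" or "wrist"; returns (picture, depth): 400x640x3 uint8, red, green, blue; 400x640 float32, m along the optical axis (not along the pixel's ray), 0 where there is no reading.
- calibration(name): a dict with "intrinsics" (3x3 intrinsics, pixels), "camera_from_world" (4x4, takes a point from world to camera coordinates). Camera axes: x right, y up, looking along -z (the intrinsics and any distortion apply to the point x, -y, -z); pixel columns grow to the right and rows downward; lengths in m; the calibration is good to about 2 mm. A picture is of the moment at which its call begins: read the wrist's pose just before it. calibration takes no time and is no camera call; for the wrist camera it gives the pose at the moment of the call.
- finish_job(): hands the job in, once; it reports no verdict.
Trained networks look in the newest picture that a camera, given by its name, has taken for a name from the list of things; names that differ only in an ending like _2 or _b are one class to them, and where a whole thing is asked for, a point or a joint stands for the part that bears it (a point fixed in the world has none). Each returns a list of dicts, best first, with "p" (0 to 1); they miss things now and then, are a little off and sometimes report something else, mostly with a low value. They report only what shows in the picture. A call takes as long as a camera call. They do not tell look-alikes from the thing itself.
- look_for(camera, target): "uv" ([column, row] in pixels, amid what is visible of it).
The state is a dict: "time_s": time; "qpos": joint angles; "dq": joint speeds; "joint_torque": joint torques, N m; "position": TCP position; "tcp_rot": TCP orientation; "wrist_force": force on the tool from outside, world axes, zero at the start; "wrist_torque": the same for the moment, N m; "opening": finger opening in m.
Only numpy, scipy, OpenCV 4.12 (cv2) and the standard library are available. Lean on these libraries where they do the work, as an engineer would, in place of code of your own. Each camera call takes 0.05 s, during which the arm holds its last target.

## Working session

There is one attempt and no reset: what is moved stays moved. The work goes in short steps, Python scripts to look and compute and a tool call to move; the robot and the scene stay as the last step left them, time stands still between calls to the robot, and variables do not carry over. Pictures are saved under pics/ and viewed, and the job is handed in when it is done.

Besides the shell and the picture viewer there is one more tool, called after "Emit:" as name(argument=value, ...) on one line, values as JSON. servo_tool: Moves the arm, as the interface text tells. Its arguments: {"type":"object","properties":{"moves":{"type":"array","items":{"type":"array","items":{"type":"array","items":{"type":"number"}}}},"claw":{"type":"number"},"grip_force":{"type":"number"}},"required":["moves"]}

```bash
mkdir -p pics; ls; cat > h.py <<'E'
from workcell import *
import numpy as np, cv2, json
def save(n,im): cv2.imwrite(f'pics/{n}.png',cv2.cvtColor(im,cv2.COLOR_RGB2BGR))
def world(cal,u,v,d):
    K=np.array(cal['intrinsics']);T=np.linalg.inv(np.array(cal['camera_from_world']))
    x=(u-K[0,2])/K[0,0]*d; y=(v-K[1,2])/K[1,1]*d
    p=np.stack([x,-y,-d,np.ones_like(d)],-1)
    return (p@T.T)[...,:3]
def cloud(cal,dep):
    v,u=np.mgrid[0:dep.shape[0],0:dep.shape[1]]
    w=world(cal,u.astype(float),v.astype(float),dep.astype(float)); w[dep==0]=np.nan
    return w
E
python3 - <<'E'
from h import *
print(observe())
for c in ['top','side']:
    im,d=grab_frame(c); cal=calibration(c); save(c+'0',im); np.savez(c+'0.npz',im=im,d=d,K=cal['intrinsics'],T=cal['camera_from_world'])
    print(c,cal)
    for t in ['dock','pack_center','key_top','adapter']:
        r=look_for(c,t); w=cloud(cal,d)
        print(t,[(np.round(x['uv']),round(x['p'],2),np.round(w[int(x['uv'][1]),int(x['uv'][0])],3)) for x in r])
E
```

```text
pics
{'time_s': 0.0, 'qpos': array([-1.43702717e+00,  3.42736868e-01,  1.52502927e+00, -1.38761394e-05,
        1.27541883e+00, -1.46003016e-01]), 'dq': array([ 0.00092016, -0.0010269 ,  0.00066057, -0.00053069,  0.00163358,
        0.00031521]), 'joint_torque': array([ 1.54196012e-03, -4.31229115e+01, -2.44216686e+01,  7.19773024e-02,
        5.60502650e-02, -1.21295593e-04]), 'position': array([ 0.14493088, -0.50416166,  0.22603336]), 'tcp_rot': array([-7.96182151e-04,  9.90231289e-01,  1.39432277e-01, -1.76586252e-06]), 'wrist_force': array([-0.45779804, -0.83418384, -1.14411601]), 'wrist_torque': array([-0.01884694, -0.0033101 , -0.01352886]), 'opening': 0.09178827948771613}
top {'intrinsics': array([[405.33395087,   0.        , 330.38227121],
       [  0.        , 405.33395087, 190.75105512],
       [  0.        ,   0.        ,   1.        ]]), 'camera_from_world': array([[ 2.50690179e-02, -9.99672745e-01,  5.09378422e-03,
        -1.51990049e-02],
       [ 9.77644870e-01,  2.55800465e-02,  2.08701147e-01,
        -5.15688093e-01],
       [-2.08763147e-01, -2.52020755e-04,  9.77
[... 1017 characters left out ...]
([[ 0.99865972, -0.05160962, -0.00390004, -0.530255  ],
       [ 0.04132082,  0.74965308,  0.66053982, -0.04712944],
       [-0.03116653, -0.65981566,  0.75078089, -1.6537747 ],
       [ 0.        ,  0.        ,  0.        ,  1.        ]])}
dock [(array([241., 162.]), 0.93, array([0.265, 0.218, 0.023])), (array([311., 185.]), 0.6, array([0.517, 0.088, 0.024]))]
pack_center [(array([341., 283.]), 0.66, array([ 0.582, -0.334,  0.055])), (array([301., 164.]), 0.22, array([0.482, 0.127, 0.089]))]
key_top [(array([386., 269.]), 0.31, array([ 0.726, -0.276,  0.027])), (array([306., 249.]), 0.21, array([ 0.486, -0.191,  0.029]))]
adapter [(array([305., 248.]), 0.9, array([ 0.486, -0.189,  0.032]))]
```

View pics/top0.png

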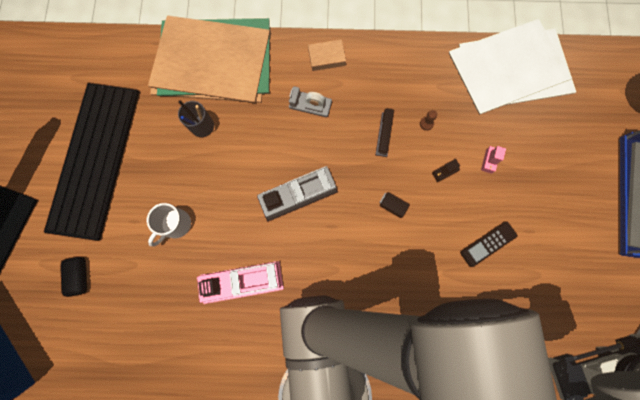

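View pics/side0.png

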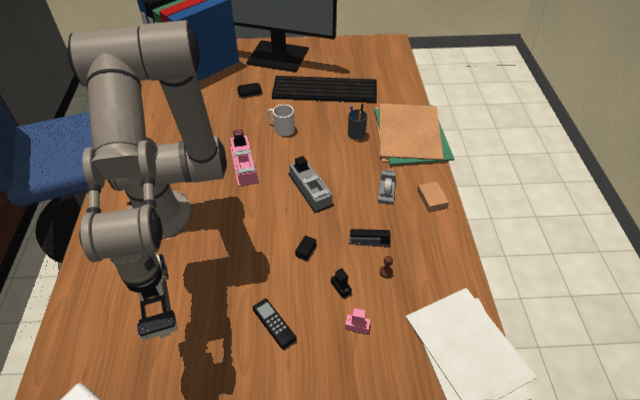

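```bash
python3 - <<'E'
from h import *
z=np.load('top0.npz');im=z['im']
a=cv2.resize(im[130:250,210:350],None,fx=4,fy=4,interpolation=2)
b=cv2.resize(im[110:230,370:510],None,fx=4,fy=4,interpolation=2)
z=np.load('side0.npz');im=z['im']
c=cv2.resize(im[230:330,270:410],None,fx=4,fy=4,interpolation=2)
save('c1',a);save('c2',b);save('c3',c)
E
python3 - <<'E'
from h import *
ims=[cv2.imread(f'pics/c{i}.png') for i in (1,2,3)]
g=cv2.resize(np.vstack([ims[0],ims[1]]),None,fx=.62,fy=.62,interpolation=3); print(g.shape)
cv2.imwrite('pics/c12.png',g)
for n in ['top0','side0']:
    z=np.load(n+'.npz'); w=cloud({'intrinsics':z['K'],'camera_from_world':z['T']},z['d']); np.save(n+'w.npy',w)
    P=w.reshape(-1,3)
    # dock top face
    m=(abs(P[:,0]-.51)<.15)&(abs(P[:,1]-.09)<.15)&(P[:,2]>.02)
    Q=P[m]; 
    for lo,hi in [(.042,.062),(.075,.1)]:
        q=Q[(Q[:,2]>lo)&(Q[:,2]<hi)]
        q=q[(q[:,0]<.62)]
        r=cv2.minAreaRect((q[:,:2]*1000).astype(np.float32)); print(n,lo,len(q),r,np.median(q[:,2]))
    m=(abs(P[:,0]-.58)<.06)&(abs(P[:,1]+.32)<.06)
    Q=P[m]
    for lo,hi in [(.015,.06),(.065,.1)]:
        q=Q[(Q[:,2]>lo)&(Q[:,2]<hi)]
        if len(q)<3: continue
        r=cv2.minAreaRect((q[:,:2]*1000).astype(np.float32)); print(n,'pack',lo,len(q),r,np.median(q[:,2]))
E
```

```text
(595, 347, 3)
top0 0.042 1370 ((514.6585693359375, 87.69620513916016), (65.09428405761719, 200.23907470703125), 24.439208984375) 0.05201805121037284
top0 0.075 186 ((486.56097412109375, 148.50341796875), (34.26580047607422, 33.87419128417969), 24.9555606842041) 0.08610681851151891
top0 pack 0.015 182 ((588.435546875, -317.80218505859375), (31.773048400878906, 68.60597229003906), 27.42168617248535) 0.031010894055113924
top0 pack 0.065 140 ((588.41650390625, -316.4265441894531), (24.421300888061523, 33.85917282104492), 29.1168155670166) 0.08053890193865443
side0 0.042 636 ((512.3348999023438, 85.42374420166016), (65.64186096191406, 207.77455139160156), 24.111106872558594) 0.050659067245162115
side0 0.075 92 ((484.649169921875, 148.01211547851562), (37.288333892822266, 40.41728973388672), 17.703102111816406) 0.08302894400833338
side0 pack 0.015 215 ((586.763427734375, -319.1492004394531), (33.754066467285156, 68.21150207519531), 30.464088439941406) 0.029232038109423764
side0 pack 0.065 112 ((586.7246704101562, -319.1826477050781), (25.39495277404785, 37.7291145324707), 31.904827117919922) 0.077415126240995
```

View pics/c12.png

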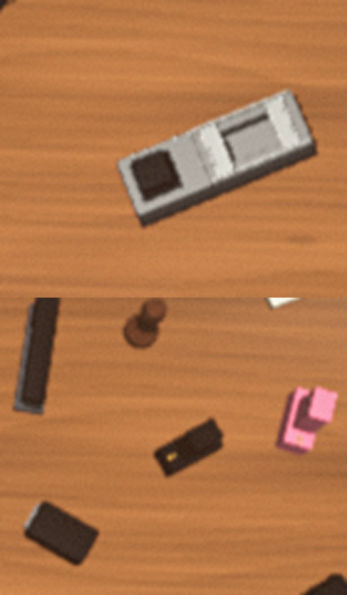

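Grey dock at top (296,191) with black key at (271,198) is the one meant; the pink one at (240,284) isn't. For the pack, the candidates are (446,170) black with neck and yellow contact, (493,158) pink, and (395,205) the plain adapter without neck. The black one with the neck at (446,170) fits. I'll fly toward it for a wrist look, then go to the key.

Emit:
servo_tool(moves=[[[26,13,8,0.12],[26,13,8,0.12],[26,13,8,0.12],[26,13,8,0.12],[26,13,8,0.12]]], claw=0)

```text
time_s: 0.92
position: [0.274, -0.4388, 0.2659]
tcp_rot: [-0.002, 0.902, 0.432, -0.001]
wrist_force: [-0.5, -0.0, -0.1]
opening: 0.0633
```

Emit:
servo_tool(moves=[[[26,13,3,0.12],[26,13,3,0.12],[26,13,3,0.12],[26,13,3,0.12],[26,13,3,0.12]]])

```text
time_s: 1.33
position: [0.4102, -0.37, 0.2838]
tcp_rot: [0.001, 0.725, 0.688, -0.001]
wrist_force: [0.7, -0.2, 1.0]
opening: 0.0299
```

Emit:
servo_tool(moves=[[[26,13,0,0.12],[26,13,0,0.12],[26,13,0,0.12],[26,13,0,0.12],[26,13,0,0.12]]])

```text
time_s: 1.75
position: [0.5468, -0.3005, 0.2852]
tcp_rot: [0.002, 0.479, 0.878, -0.001]
wrist_force: [0.1, -0.8, 0.3]
opening: 0.0012
```

```bash
python3 - <<'E'
from h import *
o=observe(); print(o['time_s'],o['position'],o['qpos'],o['tcp_rot'],o['wrist_force']); 
try: print(tcp_to_grasp)
except Exception as e: print(e)
im,d=grab_frame('wrist');cal=calibration('wrist');save('w1',im);np.savez('w1.npz',im=im,d=d,K=cal['intrinsics'],T=cal['camera_from_world'])
print(look_for('wrist','pack_center'))
E
```

```text
1.75 [ 0.54681351 -0.30054112  0.2852043 ] [-0.6245204   0.49574766  1.12363052 -0.00152913  1.51705885 -1.19709696] [ 0.00246205  0.47860814  0.8780245  -0.00108   ] [ 0.0886385  -0.79724102  0.33747746]
0.0188
[{'uv': [347.9, 185.3], 'p': 0.81}]
```

View pics/w1.png

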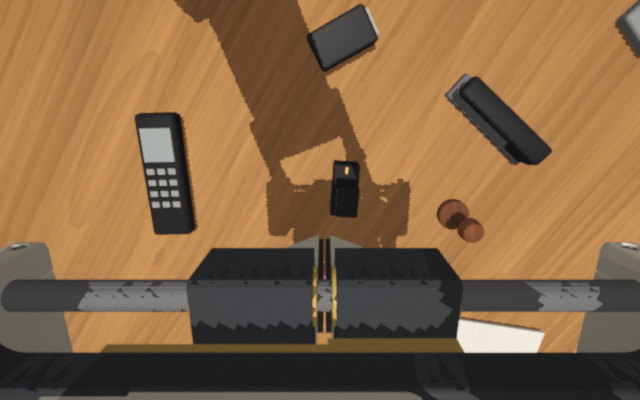

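```bash
python3 - <<'E'
from h import *
z=np.load('w1.npz'); w=cloud({'intrinsics':z['K'],'camera_from_world':z['T']},z['d'])
P=w[140:236,300:390].reshape(-1,3)
for lo,hi in [(.015,.05),(.02,.036),(.065,.1),(.075,.085)]:
    q=P[(P[:,2]>lo)&(P[:,2]<hi)]
    print('pack',lo,len(q),cv2.minAreaRect((q[:,:2]*1000).astype(np.float32)),np.median(q[:,2]))
c=cv2.resize(z['im'][130:240,280:410],None,fx=5,fy=5,interpolation=2);save('w1c',c)
E
```

```text
pack 0.015 663 ((593.2354125976562, -311.6259460449219), (32.116973876953125, 65.5482177734375), 29.650144577026367) 0.02829939480666921
pack 0.02 572 ((593.2349853515625, -311.63348388671875), (32.11000061035156, 65.55013275146484), 29.621761322021484) 0.02821134077936377
pack 0.065 716 ((592.9578857421875, -311.8221130371094), (24.236896514892578, 34.174293518066406), 29.722421646118164) 0.07813142608838886
pack 0.075 655 ((593.0578002929688, -311.82391357421875), (24.006879806518555, 34.1061897277832), 29.51059341430664) 0.07821944004828024
```

View pics/w1c.png

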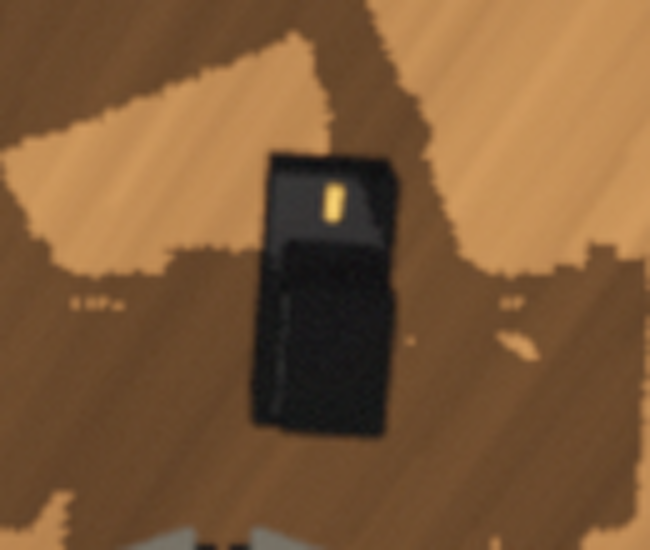

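The enlarged crop confirms it: black, with a neck at (340,350) and a base with a gold contact at (333,203), so this is the pack. Next I'll go towards the dock.

Emit:
servo_tool(moves=[[[0,36,0,-0.02],[0,36,0,-0.02],[0,36,0,-0.02],[0,36,0,-0.02],[0,36,0,-0.02]]])

```text
time_s: 2.27
position: [0.546, -0.121, 0.2809]
tcp_rot: [0.001, 0.53, 0.848, -0.002]
wrist_force: [0.7, 0.5, 0.7]
opening: 0.0008
```

Emit:
servo_tool(moves=[[[0,36,0,-0.02],[0,36,0,-0.02],[0,30,0,0],[0,0,0,0]]])

```text
time_s: 2.6
position: [0.5427, -0.011, 0.2815]
tcp_rot: [0.0, 0.55, 0.835, -0.002]
wrist_force: [1.0, 0.9, -0.0]
opening: 0.0003
```

```bash
python3 - <<'E'
from h import *
o=observe(); print(o['time_s'],o['position'],o['tcp_rot'],o['wrist_force']); 
im,d=grab_frame('wrist');cal=calibration('wrist');save('w2',im);np.savez('w2.npz',im=im,d=d,K=cal['intrinsics'],T=cal['camera_from_world'])
w=cloud(cal,d)
P=w.reshape(-1,3); P=P[(abs(P[:,0]-.51)<.15)&(abs(P[:,1]-.09)<.14)&(P[:,2]>.02)]
for lo,hi in [(.044,.060),(.075,.1)]:
    q=P[(P[:,2]>lo)&(P[:,2]<hi)]
    print(lo,len(q),cv2.minAreaRect((q[:,:2]*1000).astype(np.float32)),np.median(q[:,2]))
E
```

```text
2.6 [ 0.54266523 -0.01097285  0.28146069] [ 4.83124691e-04  5.50222614e-01  8.35015653e-01 -1.92403884e-03] [ 0.95107407  0.8657633  -0.00458369]
0.044 7591 ((521.767333984375, 71.4102783203125), (64.07768249511719, 167.13414001464844), 24.627395629882812) 0.04958407096230827
0.075 433 ((492.44537353515625, 135.3191680908203), (33.45909881591797, 8.459729194641113), 23.264049530029297) 0.08370708850955577
```

View pics/w2.png

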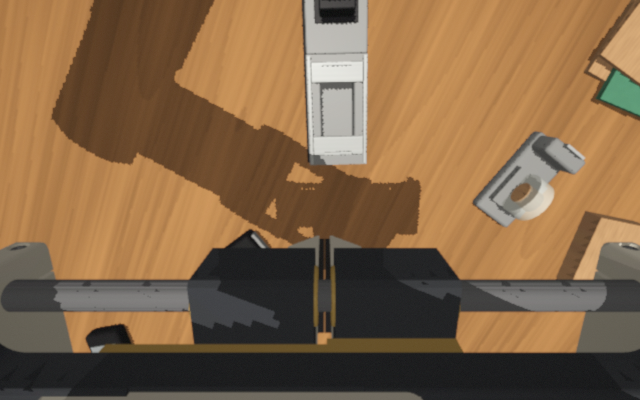

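The wrist view shows the dock: well with clamps over it at (337,105), key at (337,10) locked low. Wrist and top estimates agree to about 1.3 mm. Key at about (487,148).

Emit:
servo_tool(moves=[[[-12,34,-15,0.005],[-12,34,-15,0.005],[-12,34,-15,0.005],[-12,34,-20,0.005],[-8,23,-30,0.005]]])

```text
time_s: 3.07
position: [0.4901, 0.1396, 0.1895]
tcp_rot: [0.009, 0.547, 0.837, -0.0]
wrist_force: [1.2, 0.2, -0.1]
opening: 0.0001
```

Emit:
servo_tool(moves=[[[0,0,-30,0],[0,0,-30,0],[0,0,-20,0],[0,0,0,0]]])

```text
time_s: 3.4
position: [0.4859, 0.1389, 0.1026]
tcp_rot: [0.007, 0.547, 0.837, -0.002]
wrist_force: [-0.0, 0.1, -0.7]
opening: 0.0005
```

```bash
python3 - <<'E'
from h import *
o=observe(); print(o['time_s'],o['position'],o['tcp_rot'],o['wrist_force']); 
E
```

```text
3.4 [0.48585691 0.13888528 0.10262934] [ 0.00736712  0.54739708  0.83683737 -0.00232056] [-0.00142856  0.06473962 -0.69082163]
```

Emit:
servo_tool(moves=[[[1,9,0,0.015],[0,0,-6,0],[0,0,-4,0],[0,0,-3,0]]])

```text
time_s: 3.73
position: [0.4901, 0.1457, 0.092]
tcp_rot: [0.009, 0.543, 0.84, -0.001]
wrist_force: [-0.1, 1.1, -0.7]
opening: 0.0009
```

Emit:
servo_tool(moves=[[[0,0,-3,0],[0,0,-2,0],[0,0,-1.5,0]]])

```text
time_s: 3.98
position: [0.4917, 0.1454, 0.0866]
tcp_rot: [0.011, 0.543, 0.84, 0.0]
wrist_force: [-0.9, 0.3, -0.1]
opening: 0.0009
```

Emit:
servo_tool(moves=[[[-4,2,0,0],[0,0,-2,0],[0,0,-1,0],[0,0,-1,0]]])

```text
time_s: 4.32
position: [0.4875, 0.1477, 0.0836]
tcp_rot: [0.012, 0.543, 0.84, 0.001]
wrist_force: [-0.8, -1.2, 4.3]
opening: 0.0003
```

Emit:
servo_tool(moves=[[[0,0,-1,0],[0,0,-1,0],[0,0,-1,0]]])

```text
time_s: 4.57
position: [0.4875, 0.1476, 0.0813]
tcp_rot: [0.012, 0.543, 0.84, 0.001]
wrist_force: [-1.5, -0.4, 4.6]
opening: 0.0009
```

Emit:
servo_tool(moves=[[[0,0,-0.7,0],[0,0,-0.6,0]]])

```text
time_s: 4.73
position: [0.4875, 0.1476, 0.0803]
tcp_rot: [0.012, 0.543, 0.84, 0.001]
wrist_force: [-2.1, -0.4, 5.2]
opening: 0.0003
```

Emit:
servo_tool(moves=[[[0,0,-0.6,0]]])

```text
time_s: 4.82
position: [0.4875, 0.1476, 0.0799]
tcp_rot: [0.012, 0.543, 0.84, 0.001]
wrist_force: [-1.8, -1.0, 7.1]
opening: 0.0006
```

Emit:
servo_tool(moves=[[[0,0,-0.7,0]]])

```text
time_s: 4.9
position: [0.4875, 0.1476, 0.0794]
tcp_rot: [0.012, 0.543, 0.84, 0.001]
wrist_force: [-2.1, -0.8, 5.4]
opening: 0.0004
```

Emit:
servo_tool(moves=[[[0,0,-0.8,0],[0,0,-0.6,0]]])

```text
time_s: 5.07
position: [0.4876, 0.1476, 0.0784]
tcp_rot: [0.012, 0.543, 0.84, 0.001]
wrist_force: [-3.2, -1.0, 7.8]
opening: 0.0009
```

Emit:
servo_tool(moves=[[[0,0,-0.7,0]]])

```text
time_s: 5.15
position: [0.4876, 0.1476, 0.0781]
tcp_rot: [0.012, 0.543, 0.84, 0.001]
wrist_force: [-4.1, -1.3, 10.3]
opening: 0.0005
```

Emit:
servo_tool(moves=[[[0,0,-0.6,0]]])

```text
time_s: 5.23
position: [0.4876, 0.1476, 0.0782]
tcp_rot: [0.012, 0.543, 0.84, 0.001]
wrist_force: [-4.1, -0.9, 10.9]
opening: 0.0001
```

Emit:
servo_tool(moves=[[[0,0,-0.9,0]]])

```text
time_s: 5.32
position: [0.4876, 0.1476, 0.078]
tcp_rot: [0.013, 0.543, 0.84, 0.001]
wrist_force: [-3.6, -1.5, 12.3]
opening: 0.0002
```

Emit:
servo_tool(moves=[[[0,0,3,0],[0,0,4,0],[0,0,5,0],[0,0,5,0]]])

```text
time_s: 5.65
position: [0.4875, 0.1476, 0.0953]
tcp_rot: [0.012, 0.543, 0.84, 0.001]
wrist_force: [-0.4, -0.5, 0.1]
opening: 0.0003
```

Emit:
servo_tool(moves=[[[0,0,15,0],[0,0,25,0],[0,0,30,0]]], claw=0.7)

```text
time_s: 5.9
position: [0.484, 0.147, 0.1626]
tcp_rot: [0.008, 0.543, 0.84, -0.003]
wrist_force: [0.8, 0.8, -0.7]
opening: 0.0159
```

```bash
python3 - <<'E'
from h import *
o=observe(); print(o['time_s'],o['position'],o['tcp_rot'],o['wrist_force'])
im,d=grab_frame('side');cal=calibration('side')
save('s1',cv2.resize(im[120:230,250:370],None,fx=5,fy=5,interpolation=2))
P=cloud(cal,d).reshape(-1,3)
m=(abs(P[:,0]-.487)<.02)&(abs(P[:,1]-.148)<.02)&(P[:,2]>.06)&(P[:,2]<.11)
print(np.percentile(P[m,2],[10,50,90]))
E
```

```text
5.9 [0.48396846 0.14704977 0.16261896] [ 0.00780958  0.5429384   0.83973176 -0.00273437] [ 0.81736404  0.79128303 -0.65346042]
[0.06638957 0.0867839  0.09394335]
```

View pics/s1.png

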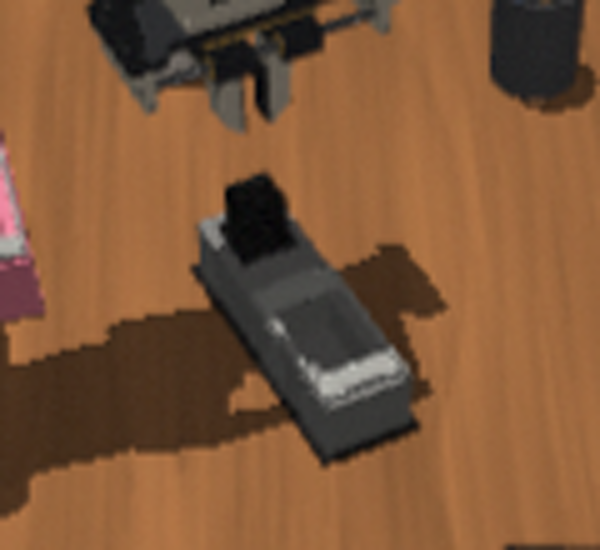

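Key is up at about 94 mm and the clamps are clear of the well, as seen at (330,330) in the crop. Now I'll fetch the pack.

Emit:
servo_tool(moves=[[[9,-38,8,0.008],[9,-38,8,0.008],[9,-38,8,0.008],[9,-38,8,0.008],[9,-38,8,0.008]]], claw=0.75)

```text
time_s: 6.37
position: [0.5326, -0.041, 0.2135]
tcp_rot: [0.013, 0.519, 0.855, 0.004]
wrist_force: [0.6, 0.4, 0.4]
opening: 0.0527
```

Emit:
servo_tool(moves=[[[9,-38,3,0.008],[9,-38,3,0.008],[9,-38,3,0.008],[9,-38,3,0.008],[9,-38,3,0.008]]])

```text
time_s: 6.78
position: [0.579, -0.2411, 0.2313]
tcp_rot: [0.016, 0.501, 0.865, 0.005]
wrist_force: [0.7, 1.0, -0.2]
opening: 0.0687
```

Emit:
servo_tool(moves=[[[9,-38,0,0.008],[6,-15,-5,0.008],[0,0,-5,0],[0,0,0,0]]])

```text
time_s: 7.12
position: [0.594, -0.3065, 0.2194]
tcp_rot: [0.017, 0.498, 0.867, 0.004]
wrist_force: [0.6, 0.1, -0.4]
opening: 0.0689
```

```bash
cat > packlook.py <<'E'
from h import *
import sys
o=observe(); print(o['time_s'],o['position'],o['tcp_rot'],o['wrist_force'],o['qpos'])
im,d=grab_frame('wrist');cal=calibration('wrist');save(sys.argv[1],im)
P=cloud(cal,d).reshape(-1,3); P=P[(abs(P[:,0]-.592)<.055)&(abs(P[:,1]+.313)<.055)]
for lo,hi in [(.015,.04),(.065,.09)]:
    q=P[(P[:,2]>lo)&(P[:,2]<hi)]
    print('pack',lo,len(q),cv2.minAreaRect((q[:,:2]*1000).astype(np.float32)),np.median(q[:,2]))
T=np.array(cal['camera_from_world']);K=np.array(cal['intrinsics'])
p=T@np.r_[o['position'],1]; print('tcp px',K[0,0]*p[0]/-p[2]+K[0,2],K[1,1]*-p[1]/-p[2]+K[1,2])
a=np.degrees(2*np.arctan2(o['tcp_rot'][2],o['tcp_rot'][1])-np.pi/2);print('jaw yaw',a)
E
python3 packlook.py w3
```

```text
7.1167 [ 0.59404014 -0.30647566  0.21940924] [0.01693442 0.49751702 0.86727839 0.00427149] [ 0.63601658  0.09222424 -0.39245158] [-0.5961489   0.5981717   1.12589981  0.0112612   1.38439978 -1.12720582]
pack 0.015 823 ((588.4833984375, -315.4266357421875), (31.4337215423584, 65.7680892944336), 28.94424057006836) 0.02913448134725849
pack 0.065 1079 ((588.5743408203125, -315.54217529296875), (23.858184814453125, 34.64539337158203), 29.030466079711914) 0.07914143557921588
tcp px 321.8172669215183 257.9830376632407
jaw yaw 30.318248786968045
```

View pics/w3.png

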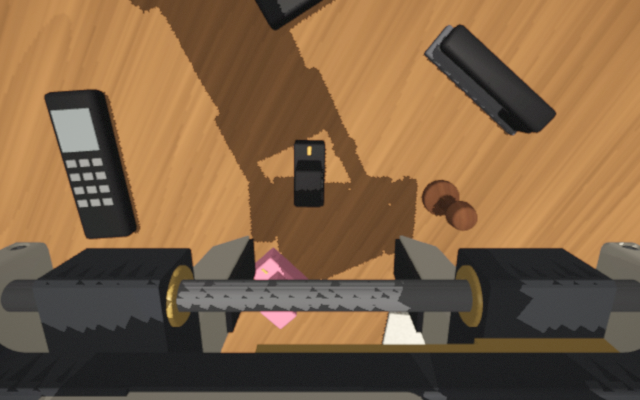

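The pack at (309,172) now measures (588.5,-315.5) with yaw 29.0°, matching the top camera; the first wrist reading was taken while moving. Descending.

Emit:
servo_tool(moves=[[[-3,-5,-10,-0.01],[-3,-4,-15,-0.01],[0,0,-20,0],[0,0,-20,0],[0,0,-15,0]]])

```text
time_s: 7.58
position: [0.5887, -0.3096, 0.1414]
tcp_rot: [0.021, 0.504, 0.863, 0.004]
wrist_force: [0.6, 0.7, -0.3]
opening: 0.0694
```

Emit:
servo_tool(moves=[[[0,0,-10,0],[0,0,-5,0],[0,0,0,0]]])

```text
time_s: 7.83
position: [0.5866, -0.3047, 0.1218]
tcp_rot: [0.018, 0.503, 0.864, 0.005]
wrist_force: [0.3, -0.4, -0.2]
opening: 0.0687
```

```bash
python3 packlook.py w4
```

```text
7.8333 [ 0.58662258 -0.3046797   0.1218477 ] [0.01761854 0.50305256 0.86406405 0.00458604] [ 0.28811806 -0.4416769  -0.16559741] [-0.60055033  0.65834814  1.29126754  0.01280532  1.15753321 -1.12184003]
pack 0.015 1470 ((588.1212768554688, -315.38916015625), (32.005859375, 64.6910400390625), 28.948158264160156) 0.029393900351423766
pack 0.065 2180 ((588.3544311523438, -315.8880615234375), (24.02820587158203, 34.22514343261719), 29.049823760986328) 0.07936729992213758
tcp px 321.8606327864572 256.5818846766532
jaw yaw 29.584619025941457
```

View pics/w4.png

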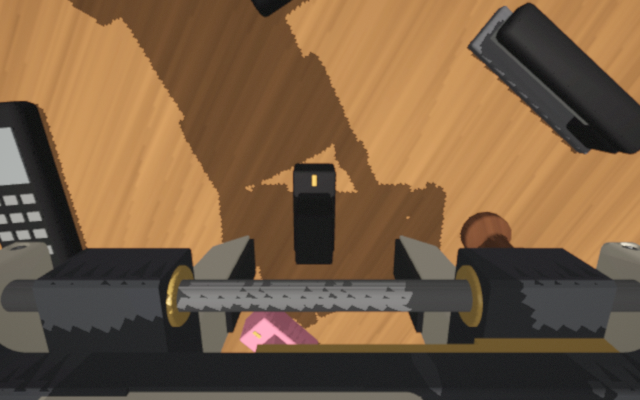

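Emit:
servo_tool(moves=[[[2,-11,0,-0.01],[0,-2,-10,0],[0,-1,-10,0],[0,-1,-8,0],[0,0,0,0]]])

```text
time_s: 8.3
position: [0.591, -0.3227, 0.0959]
tcp_rot: [0.022, 0.508, 0.861, 0.004]
wrist_force: [-0.2, 0.7, 1.0]
opening: 0.069
```

```bash
python3 packlook.py w5
```

```text
8.3 [ 0.59097017 -0.32265955  0.09591414] [0.02189331 0.50768161 0.86125694 0.00406773] [-0.19554233  0.71600121  1.00330833] [-0.61911939  0.70104638  1.28608383  0.01325805  1.11157151 -1.13026186]
pack 0.015 1801 ((588.0961303710938, -315.4851379394531), (32.049686431884766, 64.97337341308594), 29.041109085083008) 0.02945507957801602
pack 0.065 2903 ((588.0625, -315.64825439453125), (24.296222686767578, 34.30976104736328), 29.344255447387695) 0.0794119050002483
tcp px 321.86984752675465 256.88316263334826
jaw yaw 28.964199002226355
```

View pics/w5.png

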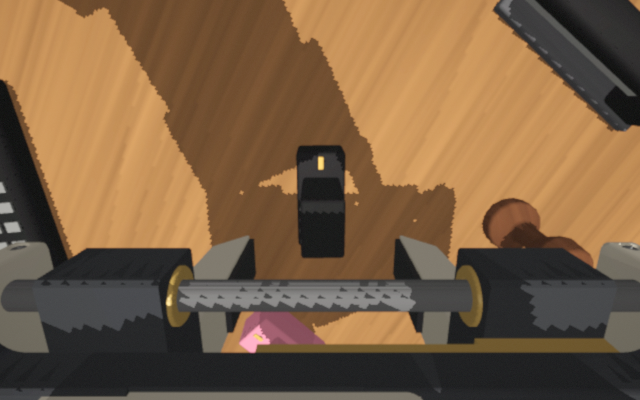

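Emit:
servo_tool(moves=[[[-2,5,-5,0],[0,0,-10,0],[0,0,-10,0],[0,0,0,0]]])

```text
time_s: 8.68
position: [0.589, -0.317, 0.0697]
tcp_rot: [0.023, 0.508, 0.861, 0.004]
wrist_force: [0.2, 0.8, -0.1]
opening: 0.0692
```

Emit:
servo_tool(moves=[[[0,0,-10,0],[0,0,-9,0],[0,0,-6,0],[0,1,0,0],[0,0,0,0]]])

```text
time_s: 9.1
position: [0.5886, -0.3154, 0.0406]
tcp_rot: [0.022, 0.508, 0.861, 0.004]
wrist_force: [0.1, -0.7, 0.3]
opening: 0.069
```

```bash
python3 packlook.py w6
```

```text
9.1 [ 0.58859363 -0.3153608   0.04056629] [0.02156649 0.50756104 0.86133563 0.00419725] [ 0.07321315 -0.6972274   0.34505393] [-0.61218957  0.75416587  1.35150476  0.01408003  0.99363421 -1.12543125]
pack 0.015 3108 ((579.1469116210938, -305.1390686035156), (72.53353881835938, 44.81221008300781), 55.2041130065918) 0.028789844102803344
pack 0.065 6000 ((588.7105102539062, -315.18450927734375), (104.28870391845703, 34.869747161865234), 28.386545181274414) 0.07826128303279459
tcp px 322.3892424009501 257.79963650891443
jaw yaw 28.98068502935567
```

View pics/w6.png

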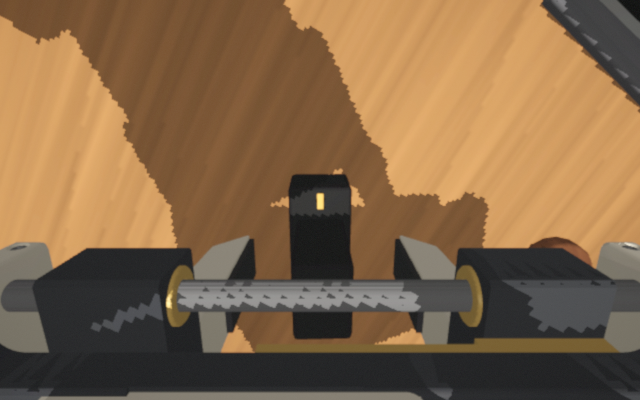

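Emit:
servo_tool(moves=[[[0,0,0,0],[0,0,0,0],[0,0,0,0],[0,0,0,0],[0,0,0,0]]], claw=0, grip_force=25)

```text
time_s: 9.57
position: [0.5894, -0.3161, 0.0423]
tcp_rot: [0.023, 0.508, 0.861, 0.004]
wrist_force: [-0.4, -0.8, 1.2]
opening: 0.0398
```

Emit:
servo_tool(moves=[[[0,0,0,0],[0,0,0,0],[0,0,0,0],[0,0,0,0]]])

```text
time_s: 9.9
position: [0.5893, -0.3165, 0.043]
tcp_rot: [0.023, 0.508, 0.861, 0.004]
wrist_force: [0.0, -0.5, -1.4]
opening: 0.0238
```

Emit:
servo_tool(moves=[[[0,0,10,0],[0,0,20,0],[0,0,25,0],[0,0,15,0],[0,0,0,0]]])

```text
time_s: 10.32
position: [0.5874, -0.3147, 0.1143]
tcp_rot: [0.02, 0.508, 0.861, 0.004]
wrist_force: [0.1, -0.9, -1.7]
opening: 0.0237
```

```bash
python3 - <<'E'
from h import *
o=observe(); print(o['time_s'],o['position'],o['tcp_rot'],o['wrist_force'],o['wrist_torque'],o['opening'])
im,d=grab_frame('side'); save('s2',cv2.resize(im[200:340,260:420],None,fx=4,fy=4,interpolation=2))
E
```

```text
10.3167 [ 0.58743695 -0.31465721  0.11432472] [0.01982797 0.50765555 0.86132059 0.00441918] [ 0.12767821 -0.91386992 -1.68054192] [ 0.00164206 -0.12974711 -0.01194272] 0.02373115140882566
```

View pics/s2.png

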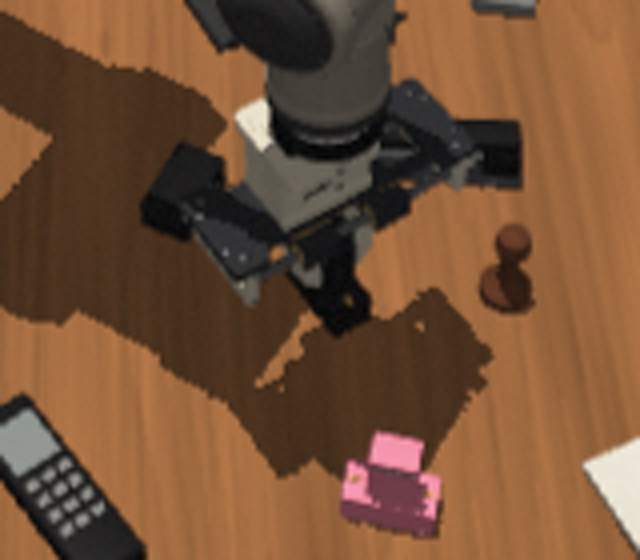

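Emit:
servo_tool(moves=[[[-3,15,12,-0.008],[-5,30,12,-0.008],[-6,36,10,-0.008],[-6,36,5,-0.008],[-6,36,5,-0.008]]])

```text
time_s: 10.78
position: [0.5569, -0.1629, 0.1508]
tcp_rot: [0.016, 0.53, 0.848, 0.003]
wrist_force: [0.4, -0.1, -2.1]
opening: 0.024
```

Emit:
servo_tool(moves=[[[-6,36,2,-0.008],[-6,36,0,-0.008],[-6,36,0,-0.008],[-5,30,0,-0.008],[-4,20,0,0]]])

```text
time_s: 11.2
position: [0.5238, 0.0054, 0.1489]
tcp_rot: [0.012, 0.544, 0.839, 0.002]
wrist_force: [0.1, 0.2, -2.4]
opening: 0.0239
```

Emit:
servo_tool(moves=[[[0,0,0,0],[0,0,0,0]]])

```text
time_s: 11.37
position: [0.5212, 0.0104, 0.147]
tcp_rot: [0.01, 0.542, 0.84, 0.002]
wrist_force: [0.1, -0.0, -1.8]
opening: 0.0233
```

```bash
python3 packlook.py w7
```

```text
11.3667 [0.52116912 0.0104167  0.14699343] [0.00983752 0.54172546 0.84049552 0.00200533] [ 0.14320394 -0.01053736 -1.80643972] [-0.12407773  0.40440352  1.6678757  -0.00566791  1.04985137 -0.54705897]
pack 0.015 0 ((0.0, 0.0), (0.0, 0.0), 0.0) nan
pack 0.065 0 ((0.0, 0.0), (0.0, 0.0), 0.0) nan
tcp px 322.6484851835496 257.64527985976866
jaw yaw 24.39392593353399
  return _methods._mean(a, axis=axis, dtype=dtype,
  ret = ret.dtype.type(ret / rcount)
```

View pics/w7.png

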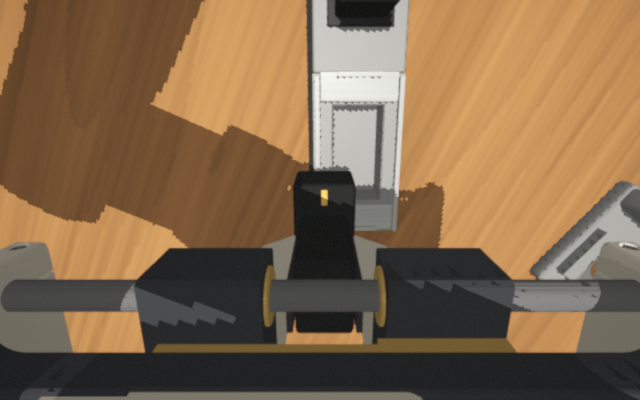

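```bash
cat > docklook.py <<'E'
from h import *
import sys
o=observe(); p=o['position']; print(o['time_s'],np.round(p*1000,1),np.round(o['tcp_rot'],3),np.round(o['wrist_force'],1),o['opening'])
im,d=grab_frame('wrist');cal=calibration('wrist');save(sys.argv[1],im);np.savez(sys.argv[1]+'.npz',im=im,d=d,K=cal['intrinsics'],T=cal['camera_from_world'],p=p)
a=np.degrees(2*np.arctan2(o['tcp_rot'][2],o['tcp_rot'][1])-np.pi/2);print('jaw yaw',a)
w=cloud(cal,d)*1000; P=w[:248].reshape(-1,3)
if len(sys.argv)>2: th=np.radians(float(sys.argv[2]))
else: th=np.radians(24.6)
C=np.array([531.5,50.5]);R=np.array([[np.cos(th),np.sin(th)],[-np.sin(th),np.cos(th)]])
L=(P[:,:2]-C)@R.T; Z=P[:,2]
tl=R@(p[:2]*1000-C); print('tcp in well frame',tl)
near=(abs(L[:,0])<60)&(abs(L[:,1])<150)
def ext(m,n):
    q=L[m]; 
    if len(q)<10: print(n,len(q));return
    print(n,len(q),'x',np.round(np.percentile(q[:,0],[1,50,99]),1),'y',np.round(np.percentile(q[:,1],[1,50,99]),1),'z',np.round(np.median(Z[m]),1))
ext(near&(Z>46)&(Z<58),'docktop')
ext(near&(Z>52.5)&(Z<58),'clamps')
ext(near&(Z>12)&(Z<24)&(abs(L[:,0])<22)&(abs(L[:,1])<40),'floor')
ext(near&(Z>70)&(Z<100)&(L[:,1]>70),'key')
zb=p[2]*1000-42+30
m=(abs(Z-zb)<4)&(abs(L[:,0]-tl[0])<40)&(abs(L[:,1]-tl[1])<50); ext(m,'packbase')
if m.sum()>10:
    print(cv2.minAreaRect(P[m][:,:2].astype(np.float32)))
E
python3 docklook.py w8
```

```text
11.4167 [521.   10.2 146.9] [0.009 0.542 0.84  0.002] [-0.6  0.7 -2.3] 0.023539762235429362
jaw yaw 24.351969170521773
tcp in well frame [-26.28118183 -32.2794392 ]
docktop 13377 x [-30.7   5.3  31.3] y [-53.8  52.4  99.6] z 49.8
clamps 4703 x [-29.5   7.8  31. ] y [-55.2  42.2  91.2] z 54.4
floor 3348 x [-16.    3.9  18.8] y [-34.    5.6  34.8] z 17.2
key 696 x [-16.2  -0.2  16.3] y [90.8 91.2 92.9] z 84.8
packbase 2389 x [-40.6 -25.1  -9.3] y [-26.5  -8.5   0.9] z 133.9
((514.6625366210938, 27.422561645507812), (31.99468421936035, 30.641626358032227), 24.503372192382812)
```

Emit:
servo_tool(moves=[[[5,20,0,0],[5,20,-8,0.003],[0,0,-8,0],[0,0,-6,0],[0,0,0,0]]])

```text
time_s: 11.88
position: [0.5335, 0.044, 0.1227]
tcp_rot: [0.01, 0.545, 0.839, 0.001]
wrist_force: [0.0, -1.1, -1.6]
opening: 0.024
```

```bash
python3 docklook.py w9
```

```text
11.8833 [533.5  44.  122.7] [0.01  0.545 0.839 0.001] [ 0.  -1.1 -1.6] 0.024038506570057145
jaw yaw 24.014059386469953
tcp in well frame [-0.90530117 -6.73930373]
docktop 14354 x [-30.9  -0.2  32.1] y [-23.7  62.9 120.6] z 49.8
clamps 4175 x [-29.6   0.8  30.9] y [-23.4  47.   95.5] z 54.7
floor 1180 x [-17.3   1.   18.6] y [13.8 23.  32.1] z 17.4
key 3649 x [-16.    0.5  17. ] y [ 91.8 101.6 112.4] z 94.3
packbase 2399 x [-15.1   0.5  16.2] y [-0.1 17.9 27.3] z 109.9
((526.91259765625, 61.94507598876953), (32.056095123291016, 30.264427185058594), 24.027048110961914)
```

View pics/w9.png

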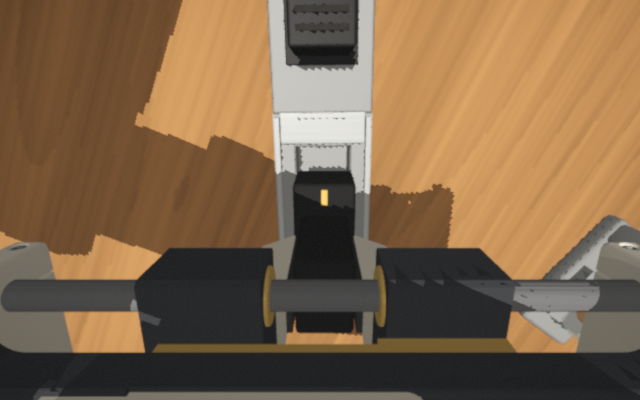

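```bash
python3 - <<'E'
from h import *
z=np.load('w9.npz'); w=cloud({'intrinsics':z['K'],'camera_from_world':z['T']},z['d'])*1000
th=np.radians(24.6);C=np.array([531.5,50.5]);R=np.array([[np.cos(th),np.sin(th)],[-np.sin(th),np.cos(th)]])
L=(w[...,:2]-C)@R.T
for c in (312,335):
  print(c,[(r,round(L[r,c,0],1),round(L[r,c,1],1),round(w[r,c,2],1)) for r in list(range(40,72,3))+list(range(108,205,3))])
q=L[:60,:][(w[:60,:,2]>91)]; 
print(np.percentile(q,[0.5,1,2,5],axis=0))
E
```

```text
312 [(40, np.float64(-4.4), np.float64(95.0), np.float64(95.4)), (43, np.float64(-4.4), np.float64(93.9), np.float64(93.8)), (46, np.float64(-4.4), np.float64(92.5), np.float64(94.3)), (49, np.float64(-4.6), np.float64(92.0), np.float64(86.6)), (52, np.float64(-4.9), np.float64(91.9), np.float64(73.3)), (55, np.float64(-5.2), np.float64(91.8), np.float64(58.2)), (58, np.float64(-5.3), np.float64(90.6), np.float64(53.1)), (61, np.float64(-5.3), np.float64(89.0), np.float64(52.2)), (64, np.float64(-5.4), np.float64(87.3), np.float64(51.7)), (67, np.float64(-5.5), np.float64(85.8), np.float64(48.8)), (70, np.float64(-5.5), np.float64(84.0), np.float64(49.6)), (108, np.float64(-5.9), np.float64(61.3), np.float64(49.3)), (111, np.float64(-6.0), np.float64(59.4), np.float64(49.5)), (114, np.float64(-5.9), np.float64(58.0), np.float64(56.9)), (117, np.float64(-5.9), np.float64(56.2), np.float64(56.1)), (120, np.float64(-6.0), np.float64(54.1), np.float64(53.7)), (123, np.float64(-6.0), np.float64(52.5), np.float64(55.8)), (126, np.float64(-6.1), np.float64(50.5), np.float64(55.0)), (129, np
[... 3654 characters left out ...]
.float64(27.1), np.float64(95.6)), (180, np.float64(6.4), np.float64(27.2), np.float64(102.8)), (183, np.float64(6.1), np.float64(26.9), np.float64(107.9)), (186, np.float64(6.0), np.float64(26.0), np.float64(110.1)), (189, np.float64(6.0), np.float64(24.3), np.float64(109.8)), (192, np.float64(6.0), np.float64(23.2), np.float64(111.5)), (195, np.float64(6.0), np.float64(21.2), np.float64(109.9)), (198, np.float64(6.1), np.float64(19.5), np.float64(109.4)), (201, np.float64(6.0), np.float64(18.1), np.float64(110.1)), (204, np.float64(6.0), np.float64(16.6), np.float64(110.6))]
[[-16.19912637  91.85505701]
 [-15.98495278  91.96994314]
 [-15.58928257  92.15435731]
 [-14.56456592  92.79255804]]
```

Emit:
servo_tool(moves=[[[-3,6.6,0,0.01],[0,0,-7,0],[0,0,-6,0],[0,0,0,0]]])

```text
time_s: 12.27
position: [0.5307, 0.0481, 0.1097]
tcp_rot: [0.011, 0.542, 0.841, 0.001]
wrist_force: [-0.3, 0.3, -1.9]
opening: 0.0241
```

```bash
python3 docklook.py w10
```

```text
12.2667 [530.7  48.1 109.7] [0.011 0.542 0.841 0.001] [-0.3  0.3 -1.9] 0.024089315090728602
jaw yaw 24.421516191872698
tcp in well frame [-1.71586985 -1.81282738]
docktop 15490 x [-30.8   0.3  32.3] y [-14.   64.5 122.8] z 49.8
clamps 4427 x [-29.5   0.9  31. ] y [-13.6  47.7  93.3] z 54.5
floor 713 x [-17.2   0.8  18.8] y [21.6 26.6 31.4] z 17.3
key 4471 x [-15.9   0.7  17.1] y [ 92.  103.  114.5] z 94.3
packbase 2396 x [-15.9  -0.4  15.4] y [ 4.7 23.  32.3] z 96.9
((523.9915771484375, 66.24626922607422), (32.0468635559082, 30.432973861694336), 24.681636810302734)
```

View pics/w10.png

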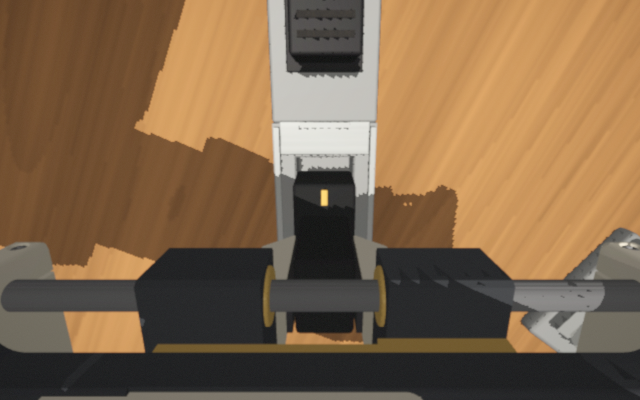

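Emit:
servo_tool(moves=[[[0,2.7,0,0],[0,0,-4,0],[0,0,-3,0],[0,0,0,0]]])

```text
time_s: 12.65
position: [0.5313, 0.0509, 0.1031]
tcp_rot: [0.012, 0.542, 0.841, 0.002]
wrist_force: [-0.4, -0.3, -1.1]
opening: 0.0235
```

```bash
python3 docklook.py w11
```

```text
12.65 [531.3  50.9 103.1] [0.012 0.542 0.841 0.002] [-0.4 -0.3 -1.1] 0.023495804696839845
jaw yaw 24.412814756452885
tcp in well frame [0.02326446 0.4522074 ]
docktop 16113 x [-30.9  -0.8  32.1] y [ -9.3  65.  123.5] z 49.5
clamps 4418 x [-29.6   0.1  30.9] y [-8.8 47.5 92. ] z 54.3
floor 424 x [-17.3   0.3  18.6] y [24.2 27.9 30.8] z 17.1
key 4927 x [-16.    0.5  17. ] y [ 92.1 103.6 115.4] z 94.1
packbase 2391 x [-14.3   1.3  17. ] y [ 7.2 25.2 34.6] z 89.9
((524.5360107421875, 69.06189727783203), (32.04690933227539, 30.48724937438965), 23.973133087158203)
```

Emit:
servo_tool(moves=[[[-0.8,-0.4,-1,0.005],[0,0,-3,0],[0,0,-3,0]]])

```text
time_s: 12.95
position: [0.5311, 0.0505, 0.0965]
tcp_rot: [0.013, 0.539, 0.842, 0.002]
wrist_force: [1.0, -1.3, -2.4]
opening: 0.0237
```

Emit:
servo_tool(moves=[[[0,0,-2,0],[0,0,-2,0]]])

```text
time_s: 13.12
position: [0.531, 0.0505, 0.0918]
tcp_rot: [0.013, 0.539, 0.842, 0.002]
wrist_force: [-0.3, 0.1, -2.2]
opening: 0.0241
```

Emit:
servo_tool(moves=[[[0,0,-1.5,0],[0,0,-1.5,0]]])

```text
time_s: 13.28
position: [0.5309, 0.0504, 0.0882]
tcp_rot: [0.012, 0.539, 0.842, 0.002]
wrist_force: [-0.9, 0.1, -1.0]
opening: 0.0237
```

```bash
python3 docklook.py w12
```

```text
13.2833 [530.9  50.4  88.2] [0.012 0.539 0.842 0.002] [-0.9  0.1 -1. ] 0.023714161351047328
jaw yaw 24.738787955626485
tcp in well frame [-0.60182479  0.19670164]
docktop 18323 x [-31.2  -0.6  31.6] y [ -3.6  64.2 120.1] z 49.1
clamps 4917 x [-29.9   0.4  30.6] y [-3.5 47.5 92.3] z 53.9
floor 216 x [-17.7   1.5  18.4] y [26.3 29.5 31.2] z 16.7
key 5146 x [-16.3   0.1  16.7] y [ 92.3 101.8 112. ] z 93.6
packbase 2385 x [-15.2   0.2  16. ] y [ 6.9 25.  34.4] z 74.6
((523.6519165039062, 68.6112060546875), (31.98565101623535, 30.152873992919922), 25.100378036499023)
```

Emit:
servo_tool(moves=[[[-0.2,0.5,-2,0],[0,0,-2,0],[0,0,-2,0]]])

```text
time_s: 13.58
position: [0.5308, 0.051, 0.0817]
tcp_rot: [0.013, 0.539, 0.842, 0.002]
wrist_force: [-0.3, 0.2, -1.9]
opening: 0.0237
```

Emit:
servo_tool(moves=[[[0,0,-2.5,0],[0,0,-2.5,0]]])

```text
time_s: 13.75
position: [0.5308, 0.051, 0.0764]
tcp_rot: [0.013, 0.539, 0.842, 0.002]
wrist_force: [0.3, -0.5, -2.0]
opening: 0.0239
```

Emit:
servo_tool(moves=[[[0,0,-2.5,0],[0,0,-2.5,0]]])

```text
time_s: 13.92
position: [0.5308, 0.051, 0.0708]
tcp_rot: [0.013, 0.539, 0.842, 0.002]
wrist_force: [0.7, 0.0, -1.9]
opening: 0.0238
```

Sliding in freely. Floor contact is expected at TCP of about 60-61.

Emit:
servo_tool(moves=[[[0,0,-2,0],[0,0,-2,0],[0,0,-1.5,0]]])

```text
time_s: 14.17
position: [0.5306, 0.051, 0.0643]
tcp_rot: [0.012, 0.539, 0.842, 0.002]
wrist_force: [-0.4, -0.1, -3.3]
opening: 0.0238
```

Emit:
servo_tool(moves=[[[0,0,-1,0],[0,0,-1,0]]])

```text
time_s: 14.33
position: [0.5306, 0.051, 0.0619]
tcp_rot: [0.012, 0.539, 0.842, 0.002]
wrist_force: [0.8, 0.4, -1.9]
opening: 0.0235
```

Emit:
servo_tool(moves=[[[0,0,-0.8,0]]])

```text
time_s: 14.42
position: [0.5306, 0.0511, 0.0611]
tcp_rot: [0.012, 0.539, 0.842, 0.002]
wrist_force: [-2.0, 0.8, 8.3]
opening: 0.0237
```

Emit:
servo_tool(moves=[[[0,0,0.3,0],[0,0,0,0],[0,0,0,0],[0,0,0,0],[0,0,0,0]]], claw=0.6)

```text
time_s: 14.83
position: [0.5318, 0.051, 0.0626]
tcp_rot: [0.014, 0.539, 0.842, 0.003]
wrist_force: [0.4, 0.4, 0.1]
opening: 0.0521
```

Emit:
servo_tool(moves=[[[0,0,5,0],[0,0,15,0],[0,0,25,0],[0,0,30,0],[0,0,20,0]]])

```text
time_s: 15.25
position: [0.528, 0.051, 0.1574]
tcp_rot: [0.009, 0.539, 0.842, 0.0]
wrist_force: [0.9, 0.7, -0.3]
opening: 0.0549
```

Emit:
servo_tool(moves=[[[0,0,15,0],[0,0,0,0]]], claw=0)

```text
time_s: 15.42
position: [0.5301, 0.0509, 0.1785]
tcp_rot: [0.013, 0.539, 0.842, 0.002]
wrist_force: [0.2, 0.7, 0.1]
opening: 0.0463
```

```bash
python3 docklook.py w13; python3 - <<'E'
from h import *
z=np.load('w13.npz'); w=cloud({'intrinsics':z['K'],'camera_from_world':z['T']},z['d'])*1000
th=np.radians(24.6);C=np.array([531.5,50.5]);R=np.array([[np.cos(th),np.sin(th)],[-np.sin(th),np.cos(th)]])
L=(w[...,:2]-C)@R.T; Z=w[...,2]; m0=z['im'].sum(2)<200
for n,m in [('neck',(Z>85)&(Z<110)&(abs(L[...,1])<30)&(abs(L[...,0])<25)),('baseA',(Z>35)&(Z<60)&(L[...,1]>20)&(L[...,1]<33)&(abs(L[...,0])<15)),('baseB',(Z>35)&(Z<60)&(L[...,1]<-20)&(L[...,1]>-33)&(abs(L[...,0])<15))]:
  if m.sum()>5: print(n,m.sum(),np.percentile(Z[m],[10,50,90]),np.percentile(L[m],[1,99],axis=0).round(1).tolist())
E
```

```text
15.4167 [530.1  50.9 178.5] [0.013 0.539 0.842 0.002] [0.2 0.7 0.1] 0.046332632701884924
jaw yaw 24.73271635216182
tcp in well frame [-1.07882958  0.96972401]
docktop 12956 x [-31.5  -0.5  31.3] y [-49.9  58.  140.9] z 48.1
clamps 2360 x [-30.4  -0.6  30.2] y [-50.9  28.4  59.6] z 53.2
floor 150 x [-18.1 -17.5  17.9] y [-32.8   1.7  32.3] z 15.8
key 3161 x [-16.7  -0.4  16.4] y [ 92.5 109.3 125.9] z 92.6
packbase 0
neck 1567 [94.06612959 95.29525838 96.23412763] [[-11.0, -13.6], [12.1, 19.8]]
baseA 543 [44.60317195 45.49609753 46.56274358] [[-14.6, 20.1], [14.5, 32.5]]
baseB 38 [41.98061883 45.52554222 46.6449538 ] [[-14.8, -33.0], [12.5, -20.9]]
```

View pics/w13.png

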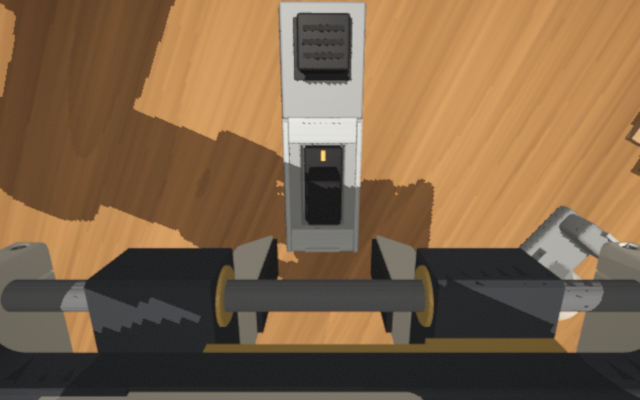

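The pack is home: base tops are level at both ends, about 2.6 mm below the dock top, at (323,185). Now the key.

Emit:
servo_tool(moves=[[[-14,32,-5,0],[-14,32,-10,0],[-12,28,-15,0],[-3,6,-15,0],[0,0,0,0]]], claw=0)

```text
time_s: 15.88
position: [0.4834, 0.1502, 0.1274]
tcp_rot: [0.011, 0.541, 0.841, 0.001]
wrist_force: [-1.6, -0.3, 0.2]
opening: 0.0092
```

Emit:
servo_tool(moves=[[[0,0,-8,0],[0,0,-5,0],[0,0,0,0]]])

```text
time_s: 16.13
position: [0.4828, 0.1495, 0.1121]
tcp_rot: [0.01, 0.541, 0.841, -0.0]
wrist_force: [0.0, 0.2, -0.3]
opening: 0.0005
```

Emit:
servo_tool(moves=[[[4.5,-1,-2,0],[0,0,-6,0],[0,0,-4,0],[0,0,0,0]]])

```text
time_s: 16.47
position: [0.49, 0.146, 0.0997]
tcp_rot: [0.011, 0.543, 0.84, 0.0]
wrist_force: [0.3, -0.1, 0.2]
opening: 0.0003
```

Emit:
servo_tool(moves=[[[0,0,-2,0],[0,0,-1,0],[0,0,-1,0]]])

```text
time_s: 16.72
position: [0.4905, 0.1454, 0.0956]
tcp_rot: [0.012, 0.543, 0.84, 0.0]
wrist_force: [0.5, 0.1, -0.7]
opening: 0.0003
```

Emit:
servo_tool(moves=[[[0,0,-1.5,0],[0,0,-1.5,0],[0,0,-1.5,0]]])

```text
time_s: 16.97
position: [0.4907, 0.1455, 0.0921]
tcp_rot: [0.012, 0.543, 0.84, 0.001]
wrist_force: [-1.6, -1.2, 5.3]
opening: 0.0003
```

Emit:
servo_tool(moves=[[[0,0,-1.5,0],[0,0,-1.5,0],[0,0,-1.5,0]]])

```text
time_s: 17.22
position: [0.4907, 0.1455, 0.0888]
tcp_rot: [0.013, 0.543, 0.84, 0.001]
wrist_force: [-1.8, -1.6, 6.1]
opening: 0.0007
```

Emit:
servo_tool(moves=[[[0,0,-1.5,0],[0,0,-1.5,0],[0,0,-1.5,0]]])

```text
time_s: 17.47
position: [0.4907, 0.1455, 0.0857]
tcp_rot: [0.014, 0.542, 0.84, 0.001]
wrist_force: [-1.5, -0.9, 5.7]
opening: 0.0005
```

Emit:
servo_tool(moves=[[[0,0,-1.2,0],[0,0,-1,0]]])

```text
time_s: 17.63
position: [0.4907, 0.1455, 0.0841]
tcp_rot: [0.014, 0.542, 0.84, 0.001]
wrist_force: [-1.5, -0.9, 4.0]
opening: 0.0004
```

Emit:
servo_tool(moves=[[[0,0,-1.2,0],[0,0,-1.2,0],[0,0,-1,0]]])

```text
time_s: 17.88
position: [0.4907, 0.1455, 0.0811]
tcp_rot: [0.014, 0.542, 0.84, 0.001]
wrist_force: [-2.1, -0.8, 6.1]
opening: 0.0005
```

Emit:
servo_tool(moves=[[[0,0,-1,0],[0,0,-0.8,0]]])

```text
time_s: 18.05
position: [0.4907, 0.1455, 0.0794]
tcp_rot: [0.014, 0.542, 0.84, 0.001]
wrist_force: [-2.0, -1.1, 7.6]
opening: 0.0004
```

Emit:
servo_tool(moves=[[[0,0,-0.8,0]]])

```text
time_s: 18.13
position: [0.4907, 0.1455, 0.0789]
tcp_rot: [0.015, 0.542, 0.84, 0.002]
wrist_force: [-3.0, -1.8, 11.1]
opening: 0.0004
```

Emit:
servo_tool(moves=[[[0,0,-0.8,0]]])

```text
time_s: 18.22
position: [0.4908, 0.1455, 0.0787]
tcp_rot: [0.015, 0.542, 0.84, 0.002]
wrist_force: [-4.7, -0.8, 13.8]
opening: 0.0006
```

Firm stop at 13.8 N. Letting go.

Emit:
servo_tool(moves=[[[0,0,3,0],[0,0,4,0],[0,0,6,0],[0,0,10,0],[0,0,20,0]]])

```text
time_s: 18.63
position: [0.4886, 0.1453, 0.1199]
tcp_rot: [0.012, 0.542, 0.84, -0.001]
wrist_force: [-0.1, -0.0, 0.1]
opening: 0.0006
```

Emit:
servo_tool(moves=[[[5,-20,25,0],[8,-30,25,0],[10,-30,10,0],[0,0,0,0],[0,0,0,0]]])

```text
time_s: 19.05
position: [0.5138, 0.0636, 0.1887]
tcp_rot: [0.015, 0.541, 0.841, 0.002]
wrist_force: [-0.2, 0.3, -0.3]
opening: 0.0008
```

```bash
python3 docklook.py w14; python3 - <<'E'
from h import *
im,d=grab_frame('top'); save('t2',im); im,d=grab_frame('side'); save('s3',cv2.resize(im[120:230,250:370],None,fx=5,fy=5,interpolation=2))
E
```

```text
19.05 [513.8  63.6 188.7] [0.015 0.541 0.841 0.002] [-0.2  0.3 -0.3] 0.0008259369990563401
jaw yaw 24.549570240682474
tcp in well frame [-10.69699057  19.26131561]
docktop 11478 x [-30.7  -0.4  32.2] y [-31.8  62.4 140.4] z 49.1
clamps 2491 x [-29.5   2.1  31.1] y [-36.3  36.3 103.3] z 54.2
floor 132 x [-17.1 -16.2 -15.1] y [-33.4  -0.5  20.6] z 16.9
key 2443 x [-16.1   0.6  17.2] y [ 92.3 109.2 125.4] z 84.2
packbase 0
```

View pics/w14.png

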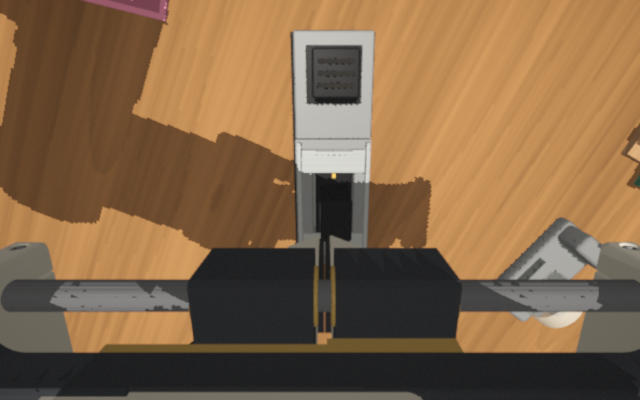

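View pics/s3.png

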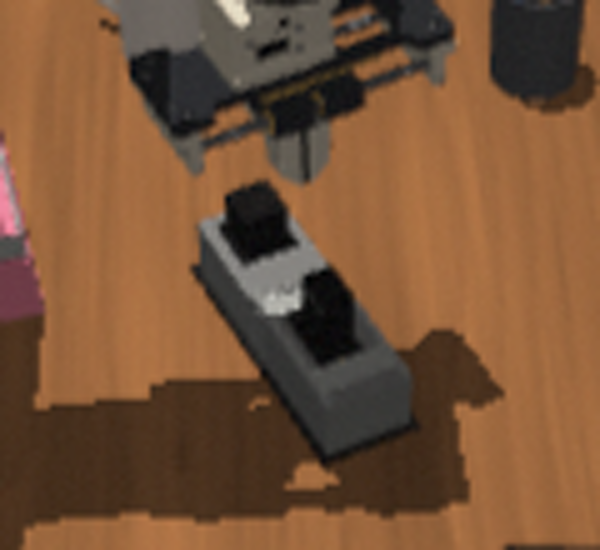

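View pics/t2.png

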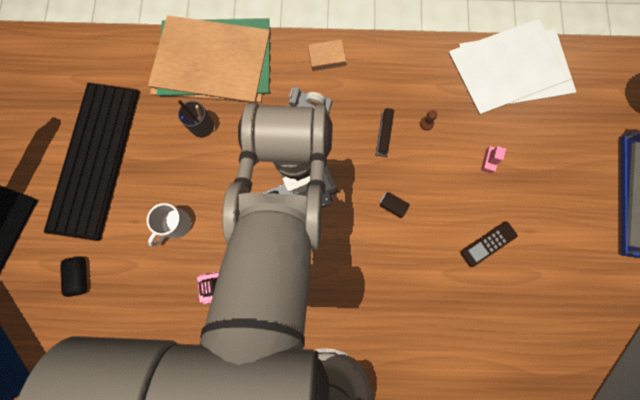

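Emit:
servo_tool(moves=[[[8,-20,15,0],[10,-25,15,0],[10,-20,10,0],[0,0,0,0]]])

```text
time_s: 19.53
position: [0.5378, 0.0034, 0.2247]
tcp_rot: [0.009, 0.536, 0.844, -0.001]
wrist_force: [0.5, 0.4, 0.1]
opening: 0.0006
```

```bash
python3 docklook.py w15; python3 - <<'E'
from h import *
z=np.load('w15.npz'); save('w15c',cv2.resize(z['im'][0:250,220:440],None,fx=2.4,fy=2.4,interpolation=2))
w=cloud({'intrinsics':z['K'],'camera_from_world':z['T']},z['d'])*1000
th=np.radians(24.6);C=np.array([531.5,50.5]);R=np.array([[np.cos(th),np.sin(th)],[-np.sin(th),np.cos(th)]])
L=(w[...,:2]-C)@R.T
m=(abs(L[...,0]-0.5)<8)&(w[...,2]>30)
y=L[...,1][m];zz=w[...,2][m]
for a in range(-60,62,3):
    k=(y>=a)&(y<a+3); print(a,k.sum() and round(np.median(zz[k]),1),end='; ')
E
```

```text
19.5333 [537.8   3.4 224.7] [ 0.009  0.536  0.844 -0.001] [0.5 0.4 0.1] 0.0006175958770514653
jaw yaw 25.203819895667223
tcp in well frame [-13.83941166 -45.41822539]
docktop 10337 x [-31.6  -0.7  31.2] y [-54.1  43.6 107. ] z 48.7
clamps 2766 x [-30.4  -0.3  30.1] y [-49.5  25.1  94.4] z 53.5
floor 186 x [-18.  -16.8 -15.5] y [-29.4   2.1  32. ] z 15.9
key 641 x [-16.5   0.1  16.2] y [ 94.1  96.7 101.6] z 83.0
packbase 0
-60 0; -57 47.9; -54 47.8; -51 47.8; -48 47.6; -45 55.8; -42 54.4; -39 52.7; -36 52.9; -33 231.1; -30 53.1; -27 52.6; -24 46.3; -21 313.2; -18 325.9; -15 311.8; -12 311.6; -9 311.2; -6 303.8; -3 96.0; 0 96.0; 3 96.0; 6 95.9; 9 96.0; 12 95.9; 15 95.9; 18 95.8; 21 63.0; 24 46.1; 27 46.0; 30 46.5; 33 52.8; 36 53.0; 39 53.1; 42 53.0; 45 53.1; 48 55.6; 51 48.3; 54 48.2; 57 47.9; 60 47.5;
```

View pics/w15c.png

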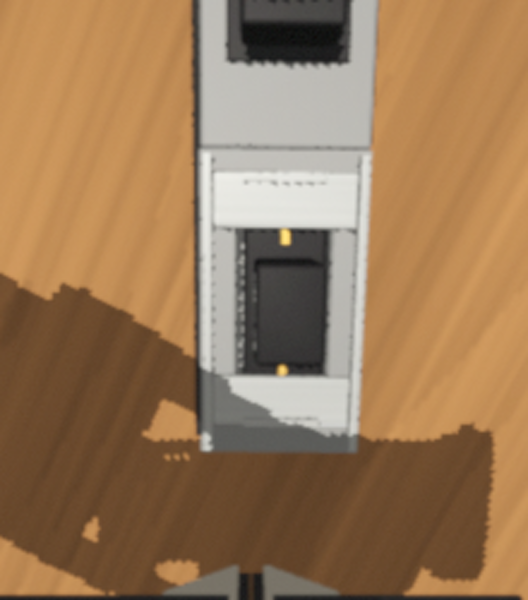

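Both clamps cover the pack's ends (plates at (285,200) and (290,400) in the crop), the key is down at about 85, and the arm is clear. Handing in.

```bash
python3 -c "
from workcell import *
print(observe()['dq'].round(3)); print(finish_job())"
```

```text
[ 0.031  0.     0.054  0.01  -0.01   0.023]
the job is handed in; nothing more can be done
None
```

The battery pack is home in the grey dock and locked in; I handed the job in at about 19.6 s. No verdict came back.

- **First press:** I pressed the key until it met a firm stop at about 12 N and let go. It sprang up to about 94 mm and the clamps cleared the well.
- **Placing the pack:** I gripped the black pack by its neck and lowered it into the well without catching. It touched the floor at about 8 N. After release its base was level at both ends, about 2.6 mm below the dock's top (2 mm expected).
- **Second press:** I pressed to the firm stop again, at about 14 N, and let go. The key stayed down at about 84–85 mm.
- **Last checks:** The last wrist view shows both clamp plates over the two ends of the pack. The arm was clear and nothing was touching it. In the last top view, the stapler, handset, adapter, stamp, mug and pen cup look undisturbed. The arm hid part of the tape dispenser there, so I could not check all of it.

**Readings that disagreed:**
- The first wrist-camera fix on the pack was about 5 mm off the top camera, probably because the arm was still moving. Later wrist looks agreed with the top camera.
- The tool built up 1–2° of tilt from the moves. It was down to about 1.5° at the insertion, and the pack still slid in freely.
- The second press landed about 4–5 mm off the key's centre, still well within its face.

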